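# Slide the screw carton down its lane

### The arm

A 6-joint arm with a two-finger parallel gripper is mounted at the origin on a cart in front of the work surface, level with it; the furniture and walls round the work are solid. World frame = base frame: x ahead of the robot, y to its left, z up, the work surface at z = 0. Lengths are in mm, angles in rad, forces in N, time in s.
With the tool pointing down it reaches from about 350 to 875 mm from the base axis. Payload 4.2 kg.
Tool frame: the origin (TCP) lies between the finger pads; the fingertips stand 11 mm ahead of it and the grasp point (between the pads) lies 8 mm behind it; z points along the fingers, y is the direction in which the jaws open and shut (so a half turn about z gives the same grasp; the last joint's range is limited). The gripper opens to 85 mm and grips with 20 to 120 N. Pads are 22 mm wide; open, the fingers measure 114 mm over their backs; the gripper's body (76 mm by 85 mm) begins 54 mm behind the grasp point. The pads swing forward as they close: fully open they stand 13 mm farther back than shut.
Start: joints at [1.546, 0.385, 0.008, 0, -1.194, -0.259], TCP at [174.971, 599.987, 242.312] pointing down, gripper open.
Joint ranges: [-3.14, 3.14], [-1.21, 2.06], [-1.07, 1.41], [-3.16, 2.05], [-2.99, -0.16], [-3.1, 3.1]. Speed limits (rad/s): [2.79, 2.79, 3.14, 3.14, 3.14, 3.14].

### API

Orientations are given as a unit quaternion [x, y, z, w].
In Python, from bench import * gives the robot as it stands.
- The arm moves only by the tool servo_tool, never from a script. Its argument "rows" is a list of rows, each a list of 7 numbers: the opening, from 0 (shut) to 1 (fully open), then the shift along the tool's x, y, z in cm, then the turn, a rotation vector about the tool's x, y, z in degrees. A call has 1 to 12 rows; each row shifts and turns the commanded pose from where the row before left it, along the tool's axes as they then stand; what a row does not reach is not made up. A row lasts 1/10 s, in which the tool goes at most 50 mm and 8.59 degrees, less where a joint would pass 70% of its speed; a pose out of reach is approached as far as the arm can. A call is refused whole if a number of a shift passes 5 or a number of a turn 8.59, either way. A call with a gripper value outside its range is refused whole. The fingers move at their own pace and stop on an object; the grip force is fixed at half the most. Time passes only in rows, so rows that do not move let the fingers close. It gives the time, the measured TCP pose, the force and the opening at its end, in the units of the state.
- read_state(): the state, without advancing time (a new reading comes with each control period).
- get_image(name): name is "side" or "top" or "wrist"; returns a dict with "image" (400x640x3 uint8, red, green, blue), "mtx" (3x3 intrinsics, pixels), "extrinsics" (4x4, takes a point from camera to world coordinates). Camera axes: x right, y up, looking along -z (the intrinsics and any distortion apply to the point x, -y, -z); pixel columns grow to the right and rows downward; lengths in mm; the calibration is good to about 2 mm. A picture is of the moment at which its call begins. There is no depth.
- job_done(): hands the job in, once; it reports no verdict.
The state is a dict: "clock": time; "joints": joint angles; "joint_vel": joint speeds; "joint_efforts": joint torques, N m; "position": TCP position; "ee_rot": TCP orientation; "contact_force": force on the tool from outside, world axes, zero at the start; "wrist_torque": the same for the moment, N m; "gripper_width": finger opening in mm.
Only numpy, scipy, OpenCV 4.12 (cv2) and the standard library are available. Lean on these libraries where they do the work, as an engineer would, in place of code of your own. Each camera call takes 0.05 s, during which the arm holds its last target. There are 200 camera calls.

### The job

Push the little carton of screws with the fingers, along the bench, into the lane between the two low aluminium rails and on until it stands straight and right up against the stop bar at the lane's far end. The rails' glue has not set, so neither the carton nor the robot may touch a rail. Only push the carton: do not pinch, lift or tip it, leave the other things on the bench where they are, and draw the hand clear at the end.

Things in the scene. Friction and masses are not known exactly. Their poses are not given: they have to be found in the camera images.
- carton: Loose white cardboard carton of screws, a box 55 (its x) x 90 (its y) x 40 mm high, about 0.2 to 0.45 kg; origin at the centre of its underside, z up. It starts on the bench in front of the lane's mouth, usually some centimetres out of line and a little askew, long side roughly across the lane (its x roughly along the lane's x; it stays that way round).
- lane: Fixed lane on the bench. Origin on the bench surface in the middle of the open mouth; its x axis runs down the lane to the stop bar, y to the left seen that way, z up. The lane is 160 mm long and 104 mm wide between the rails (the carton is 90 mm wide). The stop bar closes the far end: aluminium, its near face at x = 160 mm, 22 mm high, 160 mm long across, 14 mm thick. The carton slides directly on the bench top; there is no floor plate or lip.
- rail_left: The lane's left rail, fixed aluminium angle; same origin and axes as the lane. Upright flange 16 mm high and 4 mm thick, inner face at y = +52 mm, from x = 0 to 160 mm; 3 mm thick foot outside it as far as y = +78 mm. Not to be touched.
- rail_right: The lane's right rail, mirror image of the left one (inner face at y = -52 mm); same origin and axes as the lane. Not to be touched.
- tape_measure: Bystander: yellow tape measure, 33 x 81 x 64 mm, standing beyond the right rail; origin at the centre of its underside.
- screwdriver: Bystander: red screwdriver, 28 x 198 x 28 mm, lying beyond the left rail; origin at the centre of its underside.
- pliers: Bystander: blue-handled pliers, 53 x 177 x 14 mm, lying on the bench; origin at the centre of its underside.
- film_pot: Bystander: small black pot with a grey lid, 34 mm across, 53 mm high, standing behind the stop bar; origin at the centre of its underside.
- offcut: Bystander: timber block 60 x 60 x 58 mm high, on the bench; origin at the centre of its underside.
Mind the look-alikes: they are no part of the job. What is meant by the carton is not blue or purple, and is the larger of those in its own colour.

How it is judged:
By the outcome, as a careful person would: the job done as asked, in the order asked, and still so for the second after the job is handed in, with the robot touching nothing.
It also fails if it takes over 72 s, if anything falls off the work surface, if the arm or the gripper's body presses on something with over 40 N, if the wrist force passes 120 N, or if a joint passes its speed limit or range.

## Working session

There is one attempt and no reset: what is moved stays moved. The work goes in short steps, Python scripts to look and compute and a tool call to move; the robot and the scene stay as the last step left them, time stands still between calls to the robot, and variables do not carry over. Pictures are saved under pics/ and viewed, about 8 in all and at most 12, crops included, and the job is handed in when it is done.

Besides the shell and the picture viewer there is one more tool, called after "Call:" by a JSON object that holds its "fn" and its "kwargs", one argument or row to a line. servo_tool: Moves the arm, as the interface text tells. Its arguments: {"type":"object","properties":{"rows":{"type":"array","items":{"type":"array","items":{"type":"number"}}}},"required":["rows"]}

```bash
mkdir -p pics
python3 - <<'E'
from bench import *
import cv2,numpy as np
for n in("top","side"):
    d=get_image(n); cv2.imwrite(f"pics/{n}0.png",d["image"][:,:,::-1]); print(n,d["mtx"].tolist(),np.round(d["extrinsics"],4).tolist(),d.keys())
s=read_state();print(s)
E
```

```text
top [[463.4036015083974, 0.0, 319.2565014893109], [0.0, 463.4036015083974, 194.52065395686463], [0.0, 0.0, 1.0]] [[0.0039, 0.9942, -0.1077, 386.8856], [-1.0, 0.0037, -0.0024, -78.2505], [-0.0019, 0.1077, 0.9942, 1277.802], [0.0, 0.0, 0.0, 1.0]] dict_keys(['image', 'mtx', 'extrinsics'])
side [[365.8419363543715, 0.0, 315.90824289213464], [0.0, 365.8419363543715, 203.46452106492026], [0.0, 0.0, 1.0]] [[0.2553, 0.7936, -0.5523, -66.0221], [-0.9668, 0.215, -0.138, -225.6589], [0.0092, 0.5692, 0.8222, 929.1121], [0.0, 0.0, 0.0, 1.0]] dict_keys(['image', 'mtx', 'extrinsics'])
{'clock': 0.1, 'joints': array([ 1.54557811e+00,  3.85455358e-01,  6.77628544e-03, -4.16829784e-04,
       -1.19400285e+00, -2.58584264e-01]), 'joint_vel': array([ 0.00051111, -0.00203883,  0.00259916,  0.00284488, -0.00059068,
       -0.00014026]), 'joint_efforts': array([ 2.07749003e-04, -3.93317628e+01,  1.88929582e+01,  4.19783637e+00,
       -2.54195380e-03,  2.28903957e-06]), 'position': array([174.8618106 , 599.52497617, 241.35371909]), 'ee_rot': array([ 9.89937569e-01, -1.41501527e-01, -8.26455183e-05,  9.58941699e-04]), 'contact_force': array([-0.88759654, -0.09815431,  0.14489417]), 'wrist_torque': array([-0.00779477, -0.00254336,  0.00714854]), 'gripper_width': 85.5593666247153}
```

View pics/top0.png

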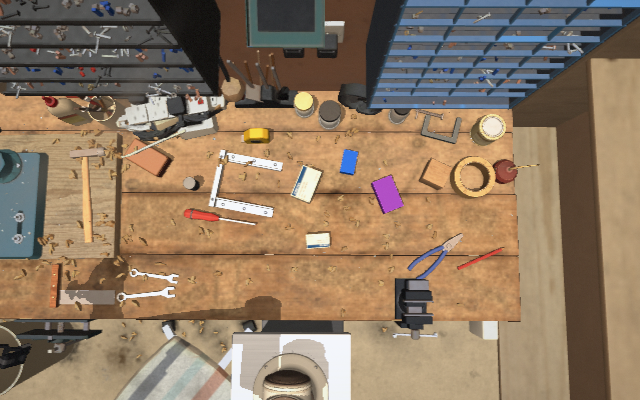

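View pics/side0.png

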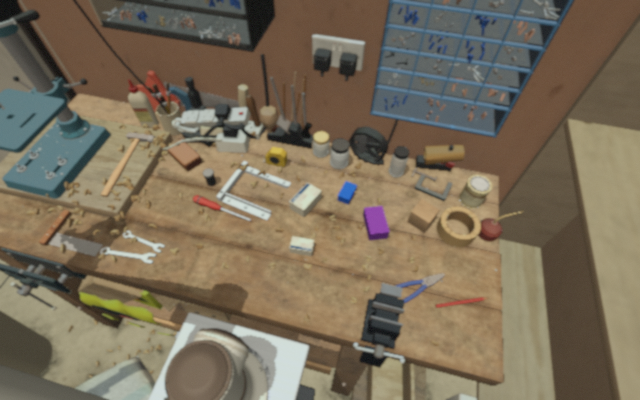

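The top view shows the lane opening to the right (towards world −y), with the stop bar at about (217,180). The white carton is at about (306,184), and a smaller white decoy is at (318,240). The arm is off to the left. I'll get rough poses from a crop.

```bash
cat > h.py <<'E'
from bench import *
import cv2,numpy as np
from scipy.spatial.transform import Rotation as R
def ray(d,px,z):
    K=d["mtx"];E=np.array(d["extrinsics"]);px=np.atleast_2d(px).astype(float)
    v=np.c_[(px[:,0]-K[0,2])/K[0,0],-(px[:,1]-K[1,2])/K[1,1],-np.ones(len(px))]@E[:3,:3].T
    return E[:3,3]+v*((z-E[2,3])/v[:,2])[:,None]
def proj(d,P):
    E=np.array(d["extrinsics"]);c=(np.atleast_2d(P)-E[:3,3])@E[:3,:3];K=d["mtx"]
    return np.c_[K[0,2]-K[0,0]*c[:,0]/c[:,2],K[1,2]+K[1,1]*c[:,1]/c[:,2]]
E
python3 - <<'E'
from h import *
d=get_image("top")
for n,p,z in [("mouthL in",(272,208),16),("mouthR",(282,164),16),("stopL",(213,205),22),("stopR",(221,151),22),("carton",(306,184),40),("decoy",(318,240),25),("pot",(190,183),53),("tape",(257,135),64)]:
    print(n,ray(d,p,z).round(0))
c=cv2.resize(d["image"][125:225,180:340,::-1],None,fx=5,fy=5,interpolation=cv2.INTER_CUBIC);cv2.imwrite("pics/c1.png",c)
E
```

```text
mouthL in [[486.  54.  16.]]
mouthR [[608.  28.  16.]]
stopL [[493. 214.  22.]]
stopR [[642. 196.  22.]]
carton [[549. -39.  40.]]
decoy [[399. -72.  25.]]
pot [[549. 270.  53.]]
tape [[678.  92.  64.]]
```

View pics/c1.png

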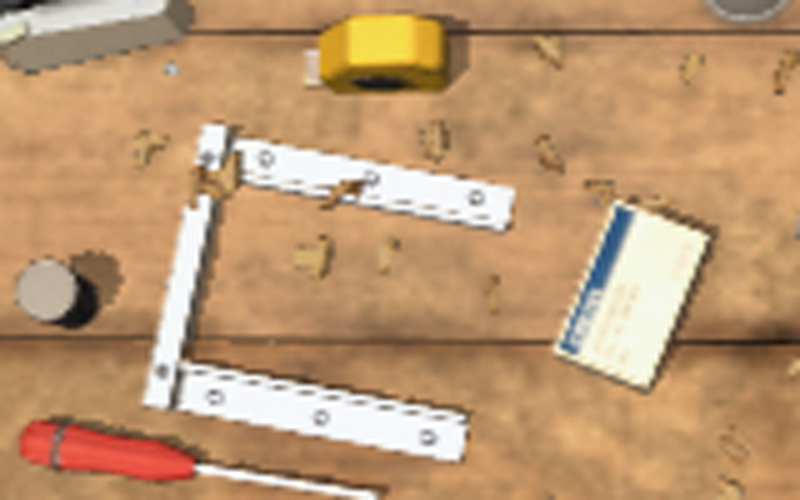

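Crop: rails white, mouth at right (crop ~ (512,228) and (467,412)); carton centre ~(633,295), a bit right of the lane axis and ~8° askew. Next I move the wrist camera over it.

```bash
cat >> h.py <<'E'
def rows(p,yaw_to,n,o):
    "plan n rows from present pose to world p with tool pointing down, tool-x heading yaw_to (deg)"
    s=read_state();r=R.from_quat(s["ee_rot"]);M=r.as_matrix();h=np.degrees(np.arctan2(M[1,0],M[0,0]))
    dy=(yaw_to-h+180)%360-180;step=(np.array(p)-s["position"])/n
    out=[]
    for i in range(n):
        a=np.radians(h+dy*i/n);X=np.array([np.cos(a),np.sin(a),0]);Y=np.array([np.sin(a),-np.cos(a),0])
        out.append([o,round(step@X/10,2),round(step@Y/10,2),round(-step[2]/10,2),0,0,round(-dy/n,2)])
    print("heading",h.round(2),"pos",s["position"].round(1));return out
E
python3 - <<'E'
from h import *
d=get_image("wrist");s=read_state();M=R.from_quat(s["ee_rot"]).as_matrix();E=np.array(d["extrinsics"])
print((M.T@(E[:3,3]-s["position"])).round(1),(M.T@E[:3,:3]).round(3).tolist(),d["mtx"].tolist())
for r in rows([560,60,350],-97,16,0.5):print(r)
E
```

```text
[  69.9    0.5 -131.3] [[-0.0, 0.963, 0.268], [1.0, 0.0, -0.001], [-0.001, 0.268, -0.963]] [[339.9347512261188, 0.0, 314.8616729570557], [0.0, 339.9347512261188, 201.6041234110441], [0.0, 0.0, 1.0]]
heading -16.27 pos [174.9 599.7 241.6]
[0.5, np.float64(3.26), np.float64(2.56), np.float64(-0.68), 0, 0, np.float64(5.05)]
[0.5, np.float64(3.47), np.float64(2.27), np.float64(-0.68), 0, 0, np.float64(5.05)]
[0.5, np.float64(3.65), np.float64(1.95), np.float64(-0.68), 0, 0, np.float64(5.05)]
[0.5, np.float64(3.81), np.float64(1.62), np.float64(-0.68), 0, 0, np.float64(5.05)]
[0.5, np.float64(3.94), np.float64(1.28), np.float64(-0.68), 0, 0, np.float64(5.05)]
[0.5, np.float64(4.04), np.float64(0.93), np.float64(-0.68), 0, 0, np.float64(5.05)]
[0.5, np.float64(4.1), np.float64(0.57), np.float64(-0.68), 0, 0, np.float64(5.05)]
[0.5, np.float64(4.14), np.float64(0.21), np.float64(-0.68), 0, 0, np.float64(5.05)]
[0.5, np.float64(4.14), np.float64(-0.16), np.float64(-0.68), 0, 0, np.float64(5.05)]
[0.5, np.float64(4.11), np.float64(-0.52), np.float64(-0.68), 0, 0, np.float64(5.05)]
[0.5, np.float64(4.05), np.float64(-0.88), np.float64(-0.68), 0, 0, np.float64(5.05)]
[0.5, np.float64(3.96), np.float64(-1.23), np.float64(-0.68), 0, 0, np.float64(5.05)]
[0.5, np.float64(3.83), np.float64(-1.57), np.float64(-0.68), 0, 0, np.float64(5.05)]
[0.5, np.float64(3.68), np.float64(-1.91), np.float64(-0.68), 0, 0, np.float64(5.05)]
[0.5, np.float64(3.5), np.float64(-2.22), np.float64(-0.68), 0, 0, np.float64(5.05)]
[0.5, np.float64(3.29), np.float64(-2.52), np.float64(-0.68), 0, 0, np.float64(5.05)]
```

Call:
{"fn": "servo_tool", "kwargs": {
  "rows": [
    [0.5,3.3,2.6,-0.1,0,0,5.05],
    [0.5,3.5,2.3,-0.1,0,0,5.05],
    [0.5,3.7,2.0,-0.1,0,0,5.05],
    [0.5,3.8,1.6,-0.1,0,0,5.05],
    [0.5,3.9,1.3,-0.1,0,0,5.05],
    [0.5,4.0,0.9,-0.1,0,0,5.05],
    [0.5,4.1,0.6,-0.1,0,0,5.05],
    [0.5,4.1,0.2,-0.1,0,0,5.05],
    [0.5,4.1,-0.2,-0.1,0,0,5.05],
    [0.5,4.1,-0.5,-0.1,0,0,5.05],
    [0.5,4.1,-0.9,-0.1,0,0,5.05],
    [0.5,4.0,-1.2,-0.1,0,0,5.05]
  ]
}}

```text
clock: 1.4
position: [464.4, 192.9, 254.4]
ee_rot: [0.782, -0.623, -0.0, -0.0]
contact_force: [-0.1, 0.7, 0.1]
gripper_width: 42.7
```

Call:
{"fn": "servo_tool", "kwargs": {
  "rows": [
    [0.5,3.9,-1.5,-0.1,0,0,5.05],
    [0.5,3.8,-1.9,-0.1,0,0,5.05],
    [0.5,3.6,-2.2,-0.1,0,0,5.05],
    [0.5,3.4,-2.5,-0.1,0,0,5.05],
    [0.5,0,0,0,0,0,0],
    [0.5,0,0,0,0,0,0]
  ]
}}

```text
clock: 2.0
position: [559.1, 54.3, 257.7]
ee_rot: [-0.662, 0.75, 0.0, -0.0]
contact_force: [-0.7, 0.6, -0.2]
gripper_width: 42.6
```

Run:
```python
from h import *
d=get_image("wrist");cv2.imwrite("pics/w1.png",d["image"][:,:,::-1])
import pickle;pickle.dump(d,open("w1.pkl","wb"));s=read_state();print(s["clock"],s["position"],s["gripper_width"])
```

```text
2.05 [558.72091037  55.09701483 257.87688334] 42.70463375957339
```

View pics/w1.png

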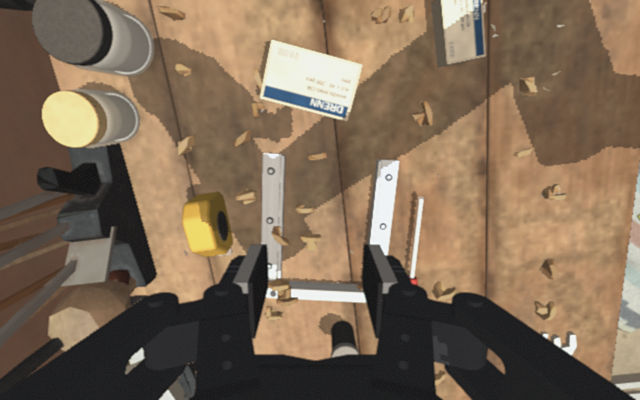

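The wrist view shows the carton's top face at about (276,40)–(350,118). The rails' mouth ends are at about (273,153) and (388,160), and the stop bar is at about y=291. I'll rectify it to metric planes to measure.

```bash
cat >> h.py <<'E'
def rect(d,x0,x1,y0,y1,z,s):
    "metric view: right=+y, up=+x"
    W=int((y1-y0)*s);H=int((x1-x0)*s)
    u,v=np.meshgrid(np.arange(W),np.arange(H))
    P=np.c_[(x1-v/s).ravel(),(y0+u/s).ravel(),np.full(u.size,z)]
    q=proj(d,P).astype(np.float32).reshape(H,W,2)
    return cv2.remap(d["image"],q[...,0],q[...,1],cv2.INTER_CUBIC)[:,:,::-1].copy()
E
python3 - <<'E'
from h import *
import pickle;d=pickle.load(open("w1.pkl","rb"))
s=2.4;a=rect(d,460,660,-100,12,40,s);b=rect(d,460,660,12,230,16,s)
im=np.hstack([a,b])
for y in range(-80,230,20): cv2.line(im,(int((y+100)*s),0),(int((y+100)*s),6 if y else 20),(0,0,255),1)
for x in range(460,661,20): cv2.line(im,(0,int((660-x)*s)),(6,int((660-x)*s)),(0,0,255),1)
cv2.imwrite("pics/r1.png",im);print(im.shape)
# carton top at z=40
hsv=cv2.cvtColor(a,cv2.COLOR_BGR2HSV)
m=((hsv[...,2]>170)&(hsv[...,1]<90))|((hsv[...,0]>95)&(hsv[...,0]<130)&(hsv[...,1]>90))
m=cv2.morphologyEx(m.astype(np.uint8)*255,cv2.MORPH_CLOSE,np.ones((9,9)));m=cv2.morphologyEx(m,cv2.MORPH_OPEN,np.ones((9,9)))
cs,_=cv2.findContours(m,0,2)
for c in cs:
    if cv2.contourArea(c)>3000:
        (u,v),wh,an=cv2.minAreaRect(c);bx=cv2.boxPoints(((u,v),wh,an))
        print("c",660-v/s,-100+u/s,np.array(wh)/s,an,np.c_[660-bx[:,1]/s,-100+bx[:,0]/s].round(1).tolist())
E
```

```text
(480, 791, 3)
c 555.145149230957 -39.096641540527344 [94.32207108 56.54937744] 68.62937927246094 [[588.7999877929688, -82.5999984741211], [609.4000244140625, -30.0], [521.5, 4.400000095367432], [500.8999938964844, -48.20000076293945]]
```

View pics/r1.png

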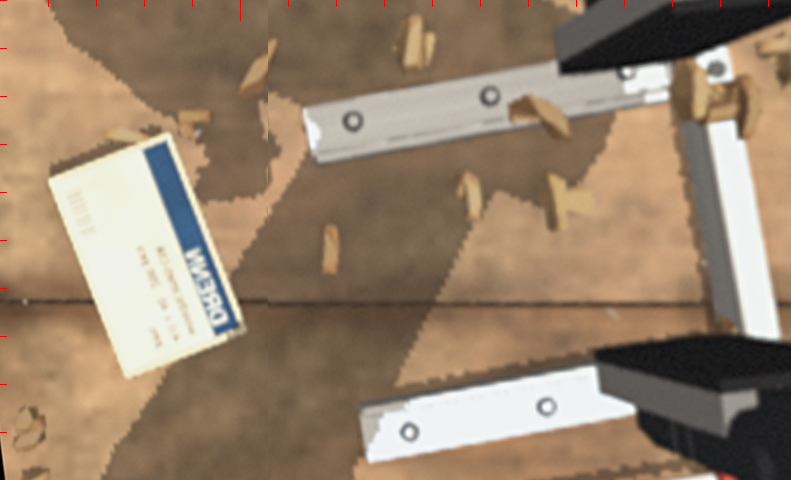

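Carton: centre (555,−39), heading about 69°. Lane: mouth centre about (541,41.5), heading about 80°. In the lane frame the carton is at x≈−77, y≈−28 with yaw −11°. I'll shut the fingers and nudge it sideways from its right end, slightly ahead of its centre so that it also squares up.

Call:
{"fn": "servo_tool", "kwargs": {
  "rows": [
    [0,2.4,-2.2,0,0,0,0.7],
    [0,2.4,-2.2,0,0,0,0.7],
    [0,2.4,-2.2,0,0,0,0.7],
    [0,2.4,-2.1,0,0,0,0.8],
    [0,0,0,4,0,0,0],
    [0,0,0,4,0,0,0],
    [0,0,0,4,0,0,0],
    [0,0,0,3,0,0,0],
    [0,0,0,0,0,0,0],
    [0,0,0,0,0,0,0]
  ]
}}

```text
clock: 3.05
position: [632.0, -51.0, 109.1]
ee_rot: [-0.644, 0.765, -0.0, -0.0]
contact_force: [1.1, 0.1, 0.8]
gripper_width: -0.1
```

```bash
cat >> h.py <<'E'
O=np.array([541.0,41.5]);A=np.radians(80.0)
def lane(p):
    q=np.array(p)[:2]-O;return np.array([q@[np.cos(A),np.sin(A)],q@[-np.sin(A),np.cos(A)]])
def where():
    s=read_state();M=R.from_quat(s["ee_rot"]).as_matrix()
    print("t",round(s["clock"],2),"pos",s["position"].round(1),"lane",lane(s["position"]).round(1),"head",np.degrees(np.arctan2(M[1,0],M[0,0])).round(2),"tilt",M[:,2].round(3),"F",s["contact_force"].round(1),s["gripper_width"].round(1))
E
python3 - <<'E'
from h import *
where()
d=get_image("wrist");cv2.imwrite("pics/w2.png",d["image"][:,:,::-1])
E
```

```text
Traceback (most recent call last):
  File "h.py", line 32, in where
    print("t",round(s["clock"],2),"pos",s["position"].round(1),"lane",lane(s["position"]).round(1),"head",np.degrees(np.arctan2(M[1,0],M[0,0])).round(2),"tilt",M[:,2].round(3),"F",s["contact_force"].round(1),s["gripper_width"].round(1))
                                                                                                                                                                                                                ^^^^^^^^^^^^^^^^^^^^^^^^
AttributeError: 'float' object has no attribute 'round'
```

Call:
{"fn": "servo_tool", "kwargs": {
  "rows": [
    [0,0,0,3,0,0,0],
    [0,0,0,3,0,0,0],
    [0,0,0,2.2,0,0,0],
    [0,0,0,0,0,0,0]
  ]
}}

```text
clock: 3.45
position: [631.1, -51.5, 25.8]
ee_rot: [-0.643, 0.766, 0.001, -0.001]
contact_force: [-0.3, -1.0, -0.3]
gripper_width: -0.4
```

```bash
sed -i 's/s\["gripper_width"\].round(1)/round(s["gripper_width"],1)/' h.py
python3 - <<'E'
from h import *
where()
d=get_image("wrist");cv2.imwrite("pics/w2.png",d["image"][:,:,::-1])
E
```

```text
t 3.45 pos [631.1 -51.5  25.8] lane [ -76.  -104.8] head -99.92 tilt [-0.002 -0.    -1.   ] F [-0.3 -1.  -0.3] -0.4
```

View pics/w2.png

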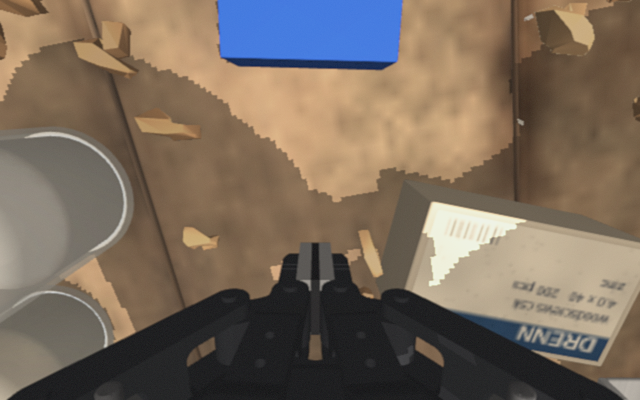

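Shut fingers are beside the carton's right end; fingertips at ~(315,245), carton's near side at ~(400,250). Pushing left in part, then looking.

Call:
{"fn": "servo_tool", "kwargs": {
  "rows": [
    [0,0,0.4,0,0,0,0],
    [0,0,0.4,0,0,0,0],
    [0,0,0.4,0,0,0,0],
    [0,0,0.4,0,0,0,0],
    [0,0,0.4,0,0,0,0],
    [0,0,0.4,0,0,0,0],
    [0,0,0.4,0,0,0,0],
    [0,0,0.4,0,0,0,0],
    [0,0,0.3,0,0,0,0],
    [0,0,0,0,0,0,0]
  ]
}}

```text
clock: 4.5
position: [596.7, -45.9, 26.4]
ee_rot: [-0.643, 0.766, 0.0, -0.0]
contact_force: [2.1, -0.5, 2.0]
gripper_width: 0.1
```

```bash
cat >> h.py <<'E'
def carton(name,s=3.0,x0=440,x1=680,y0=-140,y1=190):
    d=get_image(name);a=rect(d,x0,x1,y0,y1,40,s)
    hsv=cv2.cvtColor(a,cv2.COLOR_BGR2HSV)
    return d,a,hsv
E
python3 - <<'E'
from h import *
where()
d=get_image("top");a=rect(d,480,620,-100,60,40,5);cv2.imwrite("pics/t2.png",a)
E
```

```text
t 4.5 pos [596.7 -45.9  26.4] lane [-76.4 -70.1] head -99.96 tilt [-0.  0. -1.] F [ 2.1 -0.5  2. ] 0.1
```

View pics/t2.png

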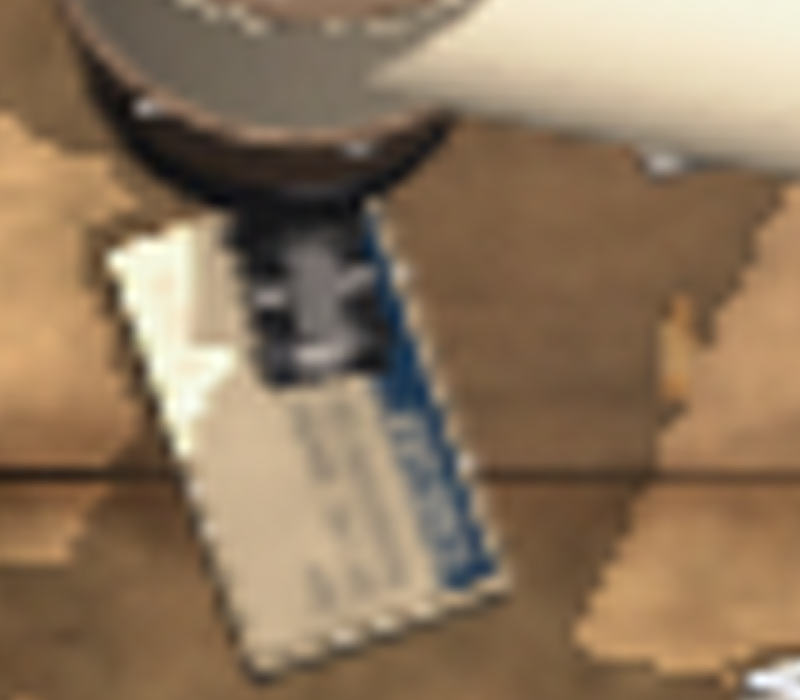

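After the first push the carton's heading is about 72° and it still sits about 8–12 mm right of the axis; the push force is tiny. I'll push a bit more, back off, rise and re-measure from behind.

Call:
{"fn": "servo_tool", "kwargs": {
  "rows": [
    [0,0,0.3,0,0,0,0],
    [0,0,0.3,0,0,0,0],
    [0,0,0,0,0,0,0],
    [0,0,-1.5,0,0,0,0],
    [0,0,-2.0,0,0,0,0],
    [0.5,0,0,-5,0,0,0],
    [0.5,0,0,-5,0,0,0],
    [0.5,0,0,-5,0,0,0],
    [0.5,0,0,-5,0,0,0],
    [0.5,1.2,4.3,0,0,0,0],
    [0.5,1.2,4.3,0,0,0,0],
    [0.5,0,0,0,0,0,0]
  ]
}}

```text
clock: 5.75
position: [529.4, -60.5, 225.1]
ee_rot: [-0.643, 0.766, 0.003, -0.003]
contact_force: [0.9, -0.0, 0.2]
gripper_width: 42.7
```

```bash
cat > m.py <<'E'
from h import *
import sys,pickle
where()
d=get_image("wrist");pickle.dump(d,open(sys.argv[1]+".pkl","wb"))
s=2.4;a=rect(d,450,650,-110,14,40,s);b=rect(d,450,650,14,210,16,s);im=np.hstack([a,b])
for y in range(-100,210,20): cv2.line(im,(int((y+110)*s),0),(int((y+110)*s),6 if y else 20),(0,0,255),1)
for x in range(460,651,20): cv2.line(im,(0,int((650-x)*s)),(6,int((650-x)*s)),(0,0,255),1)
cv2.imwrite(f"pics/{sys.argv[1]}.png",im)
E
python3 m.py r2
```

```text
t 5.75 pos [529.4 -60.5 225.1] lane [-102.5   -6.3] head -100.04 tilt [-0.008  0.001 -1.   ] F [ 0.9 -0.   0.2] 42.7
```

View pics/r2.png

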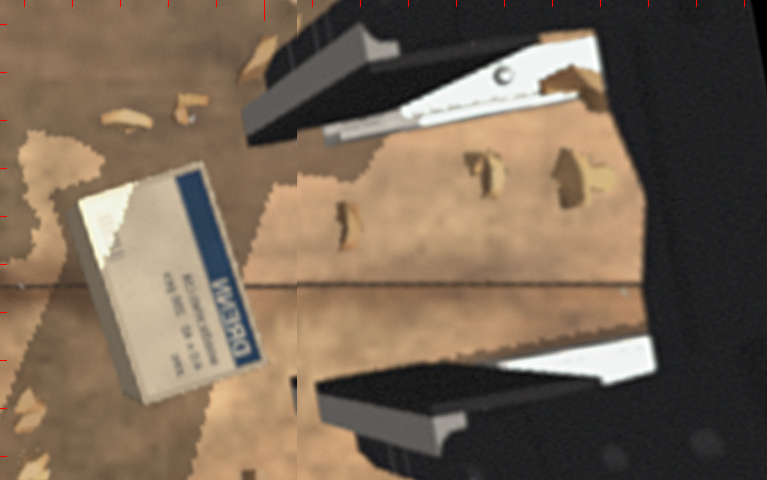

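Carton is now at lane (−79.5, −5), yaw −7.4°; the rail edges check against my lane frame within 1 mm (±52). Next: square it from behind with two fingers at half opening.

Call:
{"fn": "servo_tool", "kwargs": {
  "rows": [
    [0.5,4.2,0.1,0,0,0,0],
    [0.5,0,0,5,0,0,0],
    [0.5,0,0,5,0,0,0],
    [0.5,0,0,5,0,0,0],
    [0.5,0,0,3,0,0,0],
    [0.5,0,0,1.8,0,0,0],
    [0.5,0,0,0,0,0,0]
  ]
}}

```text
clock: 6.5
position: [526.7, -101.1, 24.8]
ee_rot: [-0.643, 0.766, 0.002, -0.003]
contact_force: [-0.3, 0.1, -0.2]
gripper_width: 42.6
```

Call:
{"fn": "servo_tool", "kwargs": {
  "rows": [
    [0.5,-0.5,0,0,0,0,0],
    [0.5,-0.5,0,0,0,0,0],
    [0.5,-0.4,0,0,0,0,0],
    [0.5,-0.4,0,0,0,0,0],
    [0.5,-0.4,0,0,0,0,0],
    [0.5,-0.4,0,0,0,0,0],
    [0.5,-0.4,0,0,0,0,0],
    [0.5,-0.4,0,0,0,0,0],
    [0.5,0,0,0,0,0,0]
  ]
}}

```text
clock: 7.4
position: [534.5, -67.0, 28.3]
ee_rot: [-0.643, 0.766, 0.0, -0.0]
contact_force: [-1.2, -0.1, 0.4]
gripper_width: 42.7
```

Run:
```python
from h import *
where()
d=get_image("wrist");cv2.imwrite("pics/w3.png",d["image"][:,:,::-1])
```

```text
t 7.4 pos [534.5 -67.   28.3] lane [-107.9  -12.4] head -99.93 tilt [-0.  0. -1.] F [-1.2 -0.1  0.4] 42.7
```

View pics/w3.png

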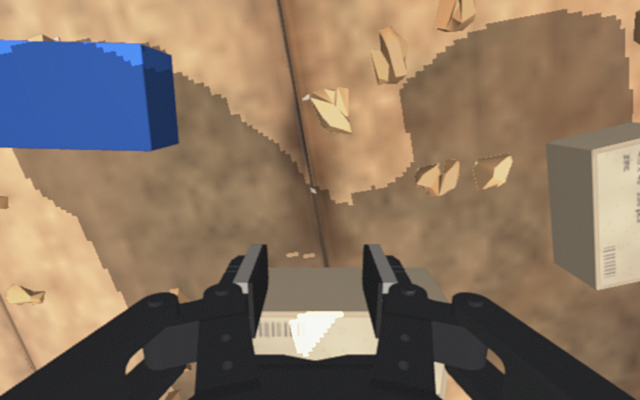

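The rear edge now looks square to the hand (row ~268). I'll back off, rise, shut, and measure by code, validating the detector against the earlier frames.

Call:
{"fn": "servo_tool", "kwargs": {
  "rows": [
    [0.5,2,0,0,0,0,0],
    [0.5,1,0,0,0,0,0],
    [0,0,0,-5,0,0,0],
    [0,0,0,-5,0,0,0],
    [0,0,0,-5,0,0,0],
    [0,0,0,-5,0,0,0],
    [0,-3.5,1.2,0,0,0,0],
    [0,0,0,0,0,0,0],
    [0,0,0,0,0,0,0]
  ]
}}

```text
clock: 8.35
position: [523.0, -60.2, 228.1]
ee_rot: [-0.643, 0.766, 0.0, -0.0]
contact_force: [-0.5, -0.3, -0.1]
gripper_width: 0.1
```

```bash
cat >> h.py <<'E'
def find(d,c,s=3.0,w=75):
    "carton top face near world c: rectified at z=40, colour clustering, min-area rectangle"
    x0,y0=c[0]-w,c[1]-w;a=rect(d,x0,c[0]+w,y0,c[1]+w,40,s)
    L=cv2.cvtColor(a,cv2.COLOR_BGR2HSV).astype(int)
    m=((L[...,1]<88)&(L[...,2]>110))|((L[...,0]>95)&(L[...,0]<130)&(L[...,1]>90)&(L[...,2]>50))
    m=m.astype(np.uint8)*255
    m=cv2.morphologyEx(cv2.morphologyEx(m,cv2.MORPH_CLOSE,np.ones((11,11))),cv2.MORPH_OPEN,np.ones((25,25)))
    k=max(cv2.findContours(m,0,2)[0],key=cv2.contourArea)
    (u,v),(p,q),an=cv2.minAreaRect(k)
    if p>q: an-=90
    an=(an+90)%180-90   # short side angle in picture
    P=[c[0]+w-v/s,y0+u/s]
    print("carton",np.round(P,1),"lane",lane(P).round(1),"size",np.round(sorted((p/s,q/s)),1),"yaw vs lane",round(90+an-80,1),"S,V med",np.median(L[...,1]),)
    cv2.drawContours(a,[k],-1,(0,0,255),1);return a
E
python3 - <<'E'
from h import *
import pickle
for f,c in(("w1",(555,-39)),("r2",(532,-38))): find(pickle.load(open(f+".pkl","rb")),c)
where();d=get_image("wrist");pickle.dump(d,open("r3.pkl","wb"))
cv2.imwrite("pics/f3.png",find(d,(530,-30)))
E
```

```text
carton [554.  -38.6] lane [-76.6 -26.7] size [57.  93.2] yaw vs lane -11.4 S,V med 96.0
carton [531.9 -40.5] lane [-82.3  -5.3] size [64.6 92. ] yaw vs lane -8.4 S,V med 96.0
t 8.35 pos [523.  -60.2 228.1] lane [-1.033e+02  1.000e-01] head -99.91 tilt [-0.001  0.    -1.   ] F [-0.5 -0.3 -0.1] 0.1
carton [530.9 -30.6] lane [-72.8  -2.6] size [67.4 91.9] yaw vs lane 0.2 S,V med 94.0
```

```bash
python3 m.py r3b
python3 - <<'E'
from h import *
import pickle
im=cv2.imread("pics/r3b.png");s=2.4
def pt(x,y): # lane->px
    w=O+x*np.array([np.cos(A),np.sin(A)])+y*np.array([-np.sin(A),np.cos(A)]);return (int(round((w[1]+110)*s)),int(round((650-w[0])*s)))
for y in(-52,-45,45,52): cv2.line(im,pt(-130,y),pt(160,y),(0,255,0) if abs(y)>50 else (255,0,255),1)
cv2.imwrite("pics/r3c.png",im)
E
```

```text
t 8.4 pos [522.9 -60.6 227.6] lane [-1.037e+02  1.000e-01] head -99.95 tilt [-0.002 -0.    -1.   ] F [-0.3 -0.2  0.2] -0.1
```

View pics/r3c.png

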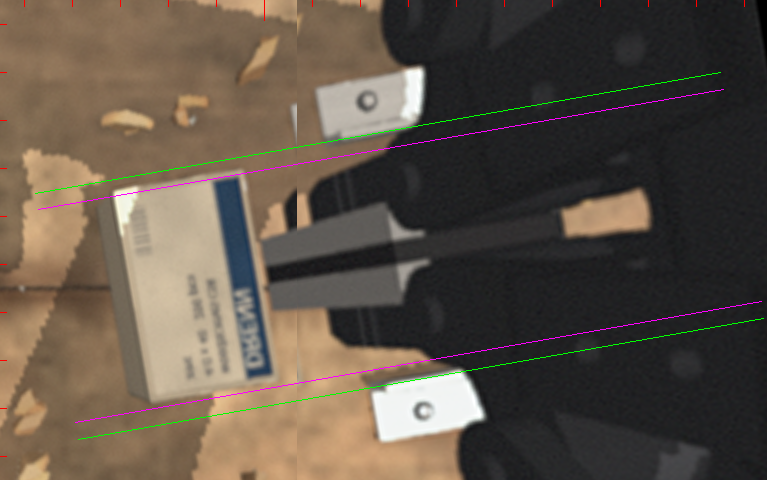

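The overlay matches both rail inner edges at the mouth (about (325,138) and (375,388)). The carton is square and about 2.6 mm right of the axis, front edge at lane x≈−44. I'll push with two fingers and drift +2.5 mm left over the first stretch.

Call:
{"fn": "servo_tool", "kwargs": {
  "rows": [
    [0.5,3.6,-0.3,0,0,0,0],
    [0.5,0,0,5,0,0,0],
    [0.5,0,0,5,0,0,0],
    [0.5,0,0,5,0,0,0],
    [0.5,0,0,3,0,0,0],
    [0.5,0,0,2.0,0,0,0],
    [0.5,0,0,0,0,0,0],
    [0.5,0,0,0,0,0,0],
    [0.5,-0.8,0,0,0,0,0],
    [0.5,-0.7,0,0,0,0,0],
    [0.5,-0.5,0,0,0,0,0],
    [0.5,-0.5,0,0,0,0,0]
  ]
}}

```text
clock: 9.65
position: [525.1, -71.0, 29.1]
ee_rot: [-0.643, 0.766, -0.0, 0.001]
contact_force: [0.1, 1.2, -0.4]
gripper_width: 42.6
```

Call:
{"fn": "servo_tool", "kwargs": {
  "rows": [
    [0.5,-0.5,0,0,0,0,0],
    [0.5,-0.4,0,0,0,0,0],
    [0.5,-0.4,0.04,0,0,0,0],
    [0.5,-0.4,0.04,0,0,0,0],
    [0.5,-0.4,0.04,0,0,0,0],
    [0.5,-0.4,0.04,0,0,0,0],
    [0.5,-0.4,0.04,0,0,0,0],
    [0.5,-0.4,0.03,0,0,0,0],
    [0.5,-0.4,0.03,0,0,0,0],
    [0.5,0,0,0,0,0,0],
    [0.5,0,0,0,0,0,0]
  ]
}}

```text
clock: 10.75
position: [528.4, -34.5, 28.2]
ee_rot: [-0.643, 0.766, 0.0, 0.0]
contact_force: [0.4, 0.3, 0.3]
gripper_width: 43.0
```

Run:
```python
from h import *
where()
d=get_image("top")
def L2W(x,y,z):
    w=O+x*np.array([np.cos(A),np.sin(A)])+y*np.array([-np.sin(A),np.cos(A)]);return [w[0],w[1],z]
a=rect(d,460,640,-110,220,16,2.4);b=rect(d,460,640,-110,220,40,2.4)
im=np.vstack([a[:,:],b])
cv2.imwrite("pics/t4.png",cv2.resize(im,None,fx=.69,fy=.69) if im.shape[0]>600 else im)
# top face front corners predicted, lane from carton = TCP
```

```text
t 10.75 pos [528.4 -34.5  28.2] lane [-77.   -0.8] head -99.95 tilt [ 0.  0. -1.] F [0.4 0.3 0.3] 43.0
```

```bash
cat > o.py <<'E'
from h import *
import sys
def ov(out,cx,cy,u0,v0,u1,v1,k):
    d=get_image("top")
    im=cv2.resize(d["image"][v0:v1,u0:u1,::-1],None,fx=k,fy=k,interpolation=cv2.INTER_CUBIC)
    def px(pts,z):
        P=[[*(O+x*np.array([np.cos(A),np.sin(A)])+y*np.array([-np.sin(A),np.cos(A)])),z] for x,y in pts]
        return np.round((proj(d,P)-[u0,v0]+.5)*k).astype(np.int32)
    for y in(-52,52): cv2.polylines(im,[px([(0,y),(160,y)],16)],False,(0,255,0),1)
    cv2.polylines(im,[px([(160,-80),(160,80)],22)],False,(0,255,0),1)
    cv2.polylines(im,[px([(cx+a,cy+b) for a,b in((27.5,45),(27.5,-45),(-27.5,-45),(-27.5,45))],40)],True,(255,0,255),1)
    cv2.imwrite(out,im)
ov(sys.argv[1],float(sys.argv[2]),float(sys.argv[3]),200,140,314,224,7)
E
python3 o.py pics/t5.png -38.5 0
```

```text
(no output)
```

View pics/t5.png

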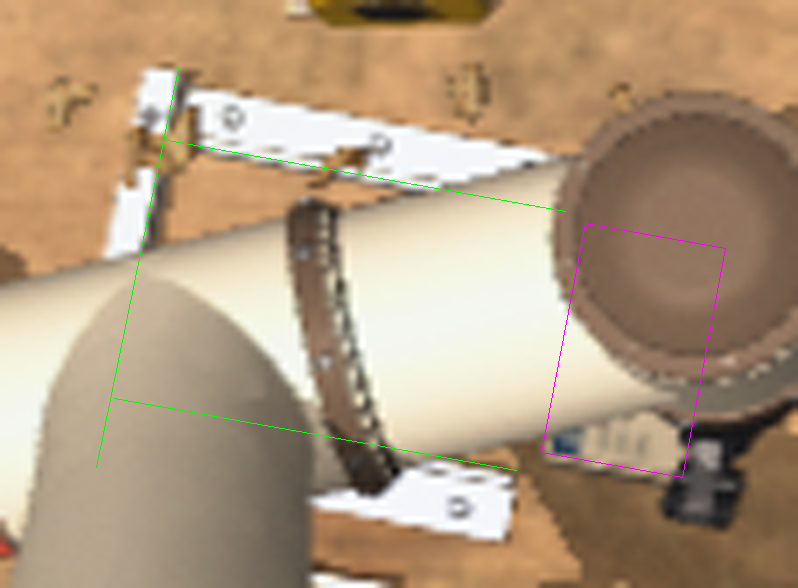

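The overlay shows the carton's visible left end matching the prediction within about 1–3 mm (around (550,455)), clear of the rail end at (517,472). Continuing straight in.

Call:
{"fn": "servo_tool", "kwargs": {
  "rows": [
    [0.5,-0.4,0,0,0,0,0],
    [0.5,-0.5,0,0,0,0,0],
    [0.5,-0.5,0,0,0,0,0],
    [0.5,-0.5,0,0,0,0,0],
    [0.5,-0.5,0,0,0,0,0],
    [0.5,-0.5,0,0,0,0,0],
    [0.5,-0.5,0,0,0,0,0],
    [0.5,-0.5,0,0,0,0,0],
    [0.5,-0.5,0,0,0,0,0],
    [0.5,-0.4,0,0,0,0,0],
    [0.5,0,0,0,0,0,0]
  ]
}}

```text
clock: 11.95
position: [537.1, 13.0, 28.4]
ee_rot: [-0.643, 0.766, -0.0, 0.0]
contact_force: [0.2, 0.2, -0.4]
gripper_width: 42.6
```

Run:
```python
from h import *
import pickle
where()
d=get_image("wrist");pickle.dump(d,open("w6.pkl","wb"))
L=cv2.cvtColor(d["image"],cv2.COLOR_RGB2HSV)
for r in (285,300,320):
    print(r,[tuple(int(t) for t in d["image"][r,c]) for c in range(200,440,12)])
```

```text
t 11.95 pos [537.1  13.   28.4] lane [-28.7  -1.1] head -99.91 tilt [ 0.001  0.    -1.   ] F [ 0.2  0.2 -0.4] 42.6
285 [(136, 113, 90), (94, 77, 63), (36, 37, 38), (37, 38, 38), (81, 79, 76), (30, 29, 31), (124, 112, 96), (123, 111, 94), (123, 112, 94), (123, 111, 94), (122, 110, 93), (123, 112, 96), (124, 112, 94), (123, 111, 94), (29, 30, 31), (51, 49, 51), (60, 60, 58), (35, 35, 37), (58, 55, 50), (129, 104, 80)]
300 [(37, 36, 38), (35, 36, 37), (34, 35, 36), (30, 33, 35), (47, 45, 46), (26, 27, 27), (123, 111, 94), (124, 112, 95), (124, 113, 95), (124, 112, 95), (124, 113, 95), (125, 112, 96), (124, 112, 96), (124, 112, 95), (24, 28, 24), (56, 54, 54), (33, 34, 36), (34, 36, 37), (35, 35, 38), (34, 35, 36)]
320 [(31, 31, 31), (33, 32, 35), (37, 35, 38), (37, 36, 39), (35, 36, 37), (189, 172, 148), (216, 199, 170), (214, 196, 168), (216, 199, 170), (218, 202, 172), (242, 243, 231), (246, 247, 242), (216, 199, 169), (214, 197, 168), (217, 199, 170), (50, 49, 50), (38, 38, 39), (35, 34, 38), (34, 35, 37), (30, 30, 32)]
```

Run:
```python
from h import *
import pickle
d=pickle.load(open("w6.pkl","rb"));I=d["image"].astype(int)
m=(abs(I-[124,112,95]).max(2)<12)
for r in range(258,300,4):
    c=np.where(m[r,180:460])[0]+180; print(r,c.min() if len(c) else None,c.max() if len(c) else None,len(c))
for y in(-45,-52,45,52):
  print(y,[proj(d,[[*(O+x*np.array([np.cos(A),np.sin(A)])+y*np.array([-np.sin(A),np.cos(A)])),z]]).round(0).tolist() for x,z in((-17.7,0),(-17.7,20),(-17.7,40),(0,16))])
cv2.imwrite("pics/w6.png",cv2.resize(d["image"][150:400,140:500,::-1],None,fx=2.2,fy=2.2))
```

```text
258 180 433 36
262 180 448 35
266 180 434 55
270 180 434 124
274 180 447 122
278 180 443 118
282 180 445 115
286 186 361 106
290 185 361 101
294 183 362 103
298 180 363 116
-45 [[[234.0, 267.0]], [[223.0, 287.0]], [[210.0, 312.0]], [[228.0, 315.0]]]
-52 [[[220.0, 267.0]], [[208.0, 287.0]], [[193.0, 312.0]], [[214.0, 315.0]]]
45 [[[408.0, 268.0]], [[419.0, 287.0]], [[434.0, 313.0]], [[414.0, 316.0]]]
52 [[[421.0, 268.0]], [[434.0, 287.0]], [[451.0, 313.0]], [[428.0, 316.0]]]
```

View pics/w6.png

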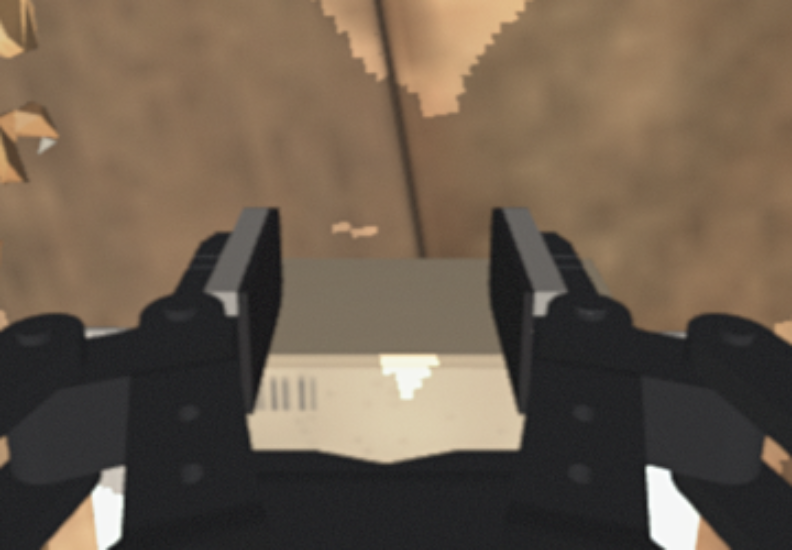

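The carton's left rear bottom corner shows at raw ≈(409,269), against (408,268) predicted for a carton centred in the lane. So it is centred within about 1 mm, and square. Continuing.

Call:
{"fn": "servo_tool", "kwargs": {
  "rows": [
    [0.5,-0.4,0,0,0,0,0],
    [0.5,-0.6,0,0,0,0,0],
    [0.5,-0.6,0,0,0,0,0],
    [0.5,-0.6,0,0,0,0,0],
    [0.5,-0.6,0,0,0,0,0],
    [0.5,-0.6,0,0,0,0,0],
    [0.5,-0.6,0,0,0,0,0],
    [0.5,-0.6,0,0,0,0,0],
    [0.5,-0.6,0,0,0,0,0],
    [0.5,-0.5,0,0,0,0,0],
    [0.5,-0.4,0,0,0,0,0],
    [0.5,0,0,0,0,0,0]
  ]
}}

```text
clock: 13.2
position: [547.6, 73.2, 28.3]
ee_rot: [-0.643, 0.766, -0.0, 0.001]
contact_force: [-0.4, -0.5, 0.2]
gripper_width: 42.4
```

```bash
cat > rc.py <<'E'
from h import *
where()
d=get_image("wrist");I=d["image"].astype(int)
# rear bottom edge between the fingers: strongest dark/bright step along columns; far-left corner search
g=cv2.GaussianBlur(d["image"],(3,3),0)
hsv=cv2.cvtColor(g,cv2.COLOR_RGB2HSV).astype(int)
for c in (275,295,315,335,355):
    col=hsv[240:330,c,1]; k=np.argmin(np.diff(col))+240; print(c,k,col[k-240:k-238].tolist(),end=" | ")
    print(np.round(lane(ray(d,(c,k+1),0)[0]),1))
for r in(270,272,274): print(r,hsv[r,395:425,1].tolist())
E
python3 rc.py
```

```text
t 13.2 pos [547.6  73.2  28.3] lane [32.4 -1. ] head -99.93 tilt [ 0.001  0.001 -1.   ] F [-0.4 -0.5  0.2] 42.4
275 267 [75, 63] | [ 43.7 -23.4]
295 267 [75, 65] | [ 43.7 -13.1]
315 267 [77, 66] | [43.7 -2.7]
335 266 [85, 73] | [43.1  7.6]
355 266 [93, 79] | [43.1 17.9]
270 [18, 18, 18, 12, 12, 18, 19, 12, 6, 38, 55, 58, 58, 62, 68, 83, 93, 97, 99, 97, 96, 97, 98, 97, 98, 93, 77, 50, 28, 18]
272 [12, 12, 18, 18, 12, 12, 19, 19, 19, 16, 43, 55, 56, 58, 60, 67, 80, 91, 96, 96, 96, 97, 97, 97, 96, 90, 70, 43, 23, 18]
274 [0, 14, 23, 22, 21, 21, 21, 21, 15, 21, 12, 36, 53, 59, 58, 60, 63, 76, 90, 96, 98, 97, 95, 97, 96, 89, 63, 37, 21, 18]
```

Call:
{"fn": "servo_tool", "kwargs": {
  "rows": [
    [0.5,-0.4,0.02,0,0,0,0],
    [0.5,-0.6,0.02,0,0,0,0],
    [0.5,-0.6,0,0,0,0,0],
    [0.5,-0.6,0,0,0,0,0],
    [0.5,-0.6,0,0,0,0,0],
    [0.5,-0.6,0,0,0,0,0],
    [0.5,-0.6,0,0,0,0,0],
    [0.5,-0.6,0,0,0,0,0],
    [0.5,-0.5,0,0,0,0,0],
    [0.5,-0.4,0,0,0,0,0],
    [0.5,-0.2,0,0,0,0,0],
    [0.5,0,0,0,0,0,0]
  ]
}}

```text
clock: 14.45
position: [557.0, 129.1, 28.5]
ee_rot: [-0.643, 0.766, -0.0, 0.0]
contact_force: [-0.3, 0.1, 0.1]
gripper_width: 42.6
```

```bash
python3 rc.py
```

```text
t 14.45 pos [557.  129.1  28.5] lane [89.1 -0.6] head -99.94 tilt [ 0.001  0.    -1.   ] F [-0.3  0.1  0.1] 42.6
275 283 [86, 66] | [109.6 -23.3]
295 280 [91, 75] | [107.9 -12.8]
315 266 [84, 73] | [99.8 -2.3]
335 266 [88, 75] | [99.8  8. ]
355 266 [85, 73] | [99.8 18.3]
270 [13, 13, 13, 19, 12, 12, 13, 13, 12, 42, 54, 57, 59, 62, 66, 76, 88, 94, 94, 94, 94, 94, 97, 96, 82, 52, 27, 16, 16, 19]
272 [12, 13, 19, 19, 19, 19, 19, 20, 13, 16, 45, 55, 58, 58, 60, 66, 74, 86, 94, 95, 95, 97, 98, 93, 75, 47, 24, 19, 19, 18]
274 [6, 14, 15, 15, 15, 15, 15, 15, 15, 15, 7, 38, 54, 57, 58, 58, 61, 71, 83, 93, 95, 95, 97, 89, 70, 42, 24, 16, 16, 16]
```

Rear face at x≈100 with about 5 mm to go. Creeping 1 mm per row.

Call:
{"fn": "servo_tool", "kwargs": {
  "rows": [
    [0.5,-0.1,0,0,0,0,0],
    [0.5,-0.1,0,0,0,0,0],
    [0.5,-0.1,0,0,0,0,0],
    [0.5,-0.1,0,0,0,0,0],
    [0.5,0,0,0,0,0,0]
  ]
}}

```text
clock: 15.0
position: [557.4, 132.5, 28.4]
ee_rot: [-0.643, 0.766, -0.0, -0.0]
contact_force: [-0.3, -1.9, 0.5]
gripper_width: 42.5
```

Call:
{"fn": "servo_tool", "kwargs": {
  "rows": [
    [0.5,-0.1,0,0,0,0,0],
    [0.5,0,0,0,0,0,0],
    [0.5,0,0,0,0,0,0]
  ]
}}

```text
clock: 15.3
position: [557.6, 133.6, 28.3]
ee_rot: [-0.643, 0.766, 0.0, -0.0]
contact_force: [-1.0, -2.2, 0.7]
gripper_width: 42.8
```

Call:
{"fn": "servo_tool", "kwargs": {
  "rows": [
    [0.5,-0.1,0,0,0,0,0],
    [0.5,0,0,0,0,0,0],
    [0.5,0,0,0,0,0,0]
  ]
}}

```text
clock: 15.6
position: [557.8, 134.7, 28.3]
ee_rot: [-0.643, 0.766, 0.0, 0.0]
contact_force: [-0.4, -1.0, 1.8]
gripper_width: 42.6
```

Call:
{"fn": "servo_tool", "kwargs": {
  "rows": [
    [0.5,-0.1,0,0,0,0,0],
    [0.5,0,0,0,0,0,0],
    [0.5,0,0,0,0,0,0]
  ]
}}

```text
clock: 15.9
position: [557.6, 135.1, 28.3]
ee_rot: [-0.643, 0.766, 0.0, -0.0]
contact_force: [-1.4, -3.6, 1.6]
gripper_width: 42.9
```

Call:
{"fn": "servo_tool", "kwargs": {
  "rows": [
    [0.5,-0.1,0,0,0,0,0],
    [0.5,0,0,0,0,0,0],
    [0.5,0,0,0,0,0,0]
  ]
}}

```text
clock: 16.2
position: [557.4, 135.3, 28.3]
ee_rot: [-0.643, 0.766, 0.0, -0.001]
contact_force: [-1.2, -6.4, 2.8]
gripper_width: 42.1
```

```bash
python3 rc.py|head -6
```

```text
t 16.2 pos [557.4 135.3  28.3] lane [95.2  0.1] head -100.02 tilt [-0.002 -0.002 -1.   ] F [-1.2 -6.4  2.8] 42.1
275 280 [81, 64] | [113.8 -22.5]
295 269 [81, 63] | [107.5 -11.9]
315 266 [84, 73] | [105.8  -1.6]
335 266 [89, 78] | [105.8   8.7]
355 267 [78, 66] | [106.4  19.1]
```

The carton is meeting the stop: force is rising and advance has stalled at rear x≈105–106. Seating it a little firmer.

Call:
{"fn": "servo_tool", "kwargs": {
  "rows": [
    [0.5,-0.1,0,0,0,0,0],
    [0.5,-0.1,0,0,0,0,0],
    [0.5,0,0,0,0,0,0],
    [0.5,0,0,0,0,0,0]
  ]
}}

```text
clock: 16.65
position: [557.4, 135.4, 28.3]
ee_rot: [-0.642, 0.767, -0.0, -0.003]
contact_force: [-0.1, -11.7, 4.1]
gripper_width: 43.2
```

Call:
{"fn": "servo_tool", "kwargs": {
  "rows": [
    [0.5,-0.1,0,0,0,0,0],
    [0.5,-0.1,0,0,0,0,0],
    [0.5,0,0,0,0,0,0],
    [0.5,0,0,0,0,0,0]
  ]
}}

```text
clock: 17.05
position: [557.3, 135.6, 28.4]
ee_rot: [-0.642, 0.767, -0.001, -0.004]
contact_force: [0.7, -19.1, 6.7]
gripper_width: 42.9
```

```bash
python3 rc.py|head -6
```

```text
t 17.05 pos [557.3 135.6  28.4] lane [95.5  0.3] head -100.14 tilt [-0.006 -0.006 -1.   ] F [  0.7 -19.1   6.7] 42.9
275 279 [89, 71] | [113.3 -22.2]
295 268 [87, 67] | [107.1 -11.7]
315 266 [82, 69] | [106.   -1.4]
335 266 [82, 69] | [106.   9.]
355 266 [87, 74] | [106.   19.3]
```

Firmly seated (19 N, no advance). Drawing straight back, then up and clear.

Call:
{"fn": "servo_tool", "kwargs": {
  "rows": [
    [0.5,0.3,0,0,0,0,0],
    [0.5,0.4,0,0,0,0,0],
    [0.5,1,0,0,0,0,0],
    [0.5,2,0,0,0,0,0],
    [0.5,2,0,0,0,0,0],
    [0.5,0,0,-3,0,0,0],
    [0.5,0,0,-5,0,0,0],
    [0.5,0,0,-5,0,0,0],
    [0,0,0,-5,0,0,0],
    [0,4,0,0,0,0,0],
    [0,0,0,0,0,0,0],
    [0,0,0,0,0,0,0]
  ]
}}

```text
clock: 18.3
position: [541.3, 43.8, 208.2]
ee_rot: [-0.642, 0.766, 0.0, 0.0]
contact_force: [1.0, 0.1, -0.3]
gripper_width: -0.2
```

Run:
```python
from h import *
where();d=get_image("wrist")
a=find(d,(564,173)); cv2.imwrite("pics/f7.png",a)
```

```text
t 18.3 pos [541.3  43.8 208.2] lane [2.3 0.1] head -100.06 tilt [-0.     0.001 -1.   ] F [ 1.   0.1 -0.3] -0.2
carton [504.3 132. ] lane [82.8 51.8] size [30. 68.] yaw vs lane -80.0 S,V med 16.0
```

Call:
{"fn": "servo_tool", "kwargs": {
  "rows": [
    [0,4.4,1.3,0,0,0,0],
    [0,4.4,1.3,0,0,0,0],
    [0,4.4,1.3,0,0,0,0],
    [0,4.4,1.3,0,0,0,0],
    [0,4.4,1.3,0,0,0,0],
    [0,4.4,1.3,0,0,0,0],
    [0,0,0,0,0,0,0],
    [0,0,0,0,0,0,0]
  ]
}}

```text
clock: 19.15
position: [419.1, -202.1, 207.6]
ee_rot: [-0.642, 0.766, 0.0, -0.0]
contact_force: [0.2, 0.8, -0.7]
gripper_width: -0.1
```

Run:
```python
from h import *
where()
for n in("top","side"):
    d=get_image(n)
    # blue band + cream along lane axis: profile of top face at z=40 in lane coords
    def samp(x,y,z):
        w=O+x*np.array([np.cos(A),np.sin(A)])+y*np.array([-np.sin(A),np.cos(A)]);p=proj(d,[[*w,z]]).astype(np.float32)
        return cv2.remap(d["image"],p[:,:1],p[:,1:],cv2.INTER_LINEAR)[0,0].astype(int)
    hs=lambda c:cv2.cvtColor(np.uint8([[c]]),cv2.COLOR_RGB2HSV)[0,0].astype(int)
    for y in(-36,-18,0,18,36):
        xs=np.arange(90,190,1.);c=np.array([samp(x,y,40) for x in xs]);blue=(c[:,2]-c[:,0])
        b=np.clip(blue-20,0,None);print(n,"y",y,"blue centroid x",round((xs*b).sum()/max(b.sum(),1),1),"rear step x",xs[10+0] if 0 else xs[np.argmax(np.diff(c[:40,1]))])
    for x in(112,122,132):
        ys=np.arange(-65,66,1.);c=np.array([samp(x,y,40).sum()/3 for y in ys]);print(n,x,[int(v) for v in c[::3]])
```

```text
t 19.15 pos [ 419.1 -202.1  207.6] lane [-261.1   77.7] head -100.06 tilt [-0.001  0.    -1.   ] F [ 0.2  0.8 -0.7] -0.1
top y -36 blue centroid x 152.2 rear step x 104.0
top y -18 blue centroid x 151.8 rear step x 103.0
top y 0 blue centroid x 152.2 rear step x 105.0
top y 18 blue centroid x 155.1 rear step x 104.0
top y 36 blue centroid x 154.4 rear step x 103.0
top 112 [245, 245, 246, 246, 202, 220, 142, 98, 207, 233, 235, 225, 229, 229, 228, 230, 230, 231, 237, 239, 239, 240, 240, 240, 240, 239, 239, 238, 238, 238, 238, 239, 239, 239, 238, 239, 234, 209, 145, 88, 177, 180, 228, 246]
top 122 [245, 245, 245, 246, 245, 241, 158, 109, 176, 230, 235, 235, 235, 237, 237, 237, 237, 237, 238, 238, 239, 240, 240, 240, 240, 240, 239, 239, 238, 238, 239, 240, 237, 230, 227, 229, 232, 232, 129, 88, 175, 235, 243, 245]
top 132 [169, 204, 158, 220, 233, 218, 174, 97, 177, 233, 236, 235, 235, 235, 236, 237, 237, 238, 238, 238, 237, 230, 226, 220, 230, 216, 212, 223, 235, 229, 225, 232, 236, 232, 225, 229, 237, 214, 99, 76, 139, 215, 214, 246]
side y -36 blue centroid x 0.0 rear step x 95.0
side
[... 181 characters left out ...]
ep x 105.0
side 112 [141, 139, 141, 150, 167, 192, 204, 209, 205, 203, 202, 201, 199, 200, 200, 199, 199, 200, 201, 204, 207, 207, 207, 207, 207, 208, 207, 207, 206, 206, 206, 207, 206, 206, 205, 204, 198, 186, 166, 146, 132, 127, 131, 143]
side 122 [138, 137, 138, 144, 160, 181, 194, 198, 197, 199, 203, 205, 206, 206, 207, 207, 208, 208, 210, 211, 212, 213, 213, 213, 213, 213, 213, 212, 211, 212, 212, 212, 210, 207, 206, 203, 200, 190, 172, 150, 132, 129, 132, 141]
side 132 [138, 136, 137, 146, 165, 186, 202, 206, 204, 203, 206, 206, 207, 206, 207, 208, 209, 209, 211, 210, 209, 207, 204, 202, 200, 199, 199, 201, 203, 204, 204, 205, 205, 204, 203, 202, 198, 186, 168, 146, 133, 129, 132, 146]
```

```bash
python3 -c "
from bench import *
print(job_done())"
```

```text
the job is handed in; nothing more can be done
None
```

The carton is in the lane, straight and up against the stop bar, and I have handed the job in at about 19 s on the robot's clock. I nudged it sideways with shut fingers, squared it from behind with two fingers at half opening, and pushed it down the lane. I pressed it home with about 19 N until it stopped advancing, then backed the hand straight out, lifted it and moved it well clear.

**Last checks:**
- **Against the stop:** after release, the top camera puts the carton's rear face at lane x of about 103–105 mm; 105 mm would be flush. There is no slope across it beyond about 2 mm of noise, so it looks straight. The wrist camera had read 106 mm while I was pressing.
- **Clear of the rails:** a dark gap shows on both sides. The top camera puts the carton about 2 mm left of the lane's centre, while the wrist camera, partway down the lane, put it within about 1 mm. Both are inside the 7 mm of clearance each side. The measured force stayed within about 1 N on the way in and only rose at the stop.
- **Not confirmed:** the automatic carton detector failed on the final wrist frame because it found the wrong outline. The picture limit was also used up, so these last checks are from pixel values only. I did not re-check the other things on the bench, but no move came near them.

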